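# Swap the grinder cups and hold the grind button half down

### The arm

A 7-joint arm with a two-finger parallel gripper is mounted at the origin on the work surface. World frame = base frame: x ahead of the robot, y to its left, z up, the work surface at z = 0. Lengths are in m, angles in degrees, forces in N, time in s.
With the tool pointing down it reaches from about 0.425 to 0.875 m from the base axis. Payload 8.4 kg.
Tool frame: the origin (TCP) lies midway between the tips of the shut fingers; the grasp point (between the pads) lies 19 mm behind it; z points along the fingers, y is the line along which they close (so a half turn about z gives the same grasp; the last joint's range is limited). The gripper opens to 87 mm and grips with 3 to 60 N. Pads are 19 mm wide; open, the fingers measure 117 mm over their backs; the gripper's body (75 mm by 190 mm) begins 51 mm behind the grasp point.
Start: joints at [-73.751, 19.091, 2.286, 83.961, -0.768, 76.965, -3.352], TCP at [0.243, 0.603, 0.223] pointing down, gripper open.
Joint ranges: [-147.57, 147.57], [-21.85, 119.76], [-74.77, 79.35], [14.55, 137.4], [-85.83, 265.84], [4.83, 119.75], [-152.11, 152.11]. Speed limits (degrees/s): [127.2, 127.2, 159.86, 159.86, 180, 180, 180].

### API

Orientations are given as a 3x3 rotation matrix whose columns are the frame's x, y, z axes.
In Python, from station import arm, camera, boxes_of, outline_of gives the robot as it stands.
- The arm moves only by the tool move_arm, never from a script. Its argument "commands" is a list of rows, each a list of 3 entries, a list of its own where there are three numbers: the opening, from -1 (shut) to 1 (fully open), then the shift along the world's x, y, z normalised to -1 to 1, where 1 is 0.03 m, then the turn about the world's z normalised to -1 to 1, where 1 is 6 degrees. A call has 1 to 10 rows; each row shifts and turns the commanded pose from where the row before left it; what a row does not reach is not made up. A row lasts 1/12 s, in which the tool goes at most 41.7 mm and 7.16 degrees, less where a joint would pass 70% of its speed; a pose out of reach is approached as far as the arm can. A call with a number of a shift or a turn outside -1 to 1 is refused whole. A call with a gripper value outside its range is refused whole. The fingers move at their own pace and stop on an object; "squeeze" is the grip in N (left out, the last holds). Time passes only in rows, so rows that do not move let the fingers close. It gives the time, the measured TCP pose, the force, the opening and the grip force at its end, in the units of the state.
- arm.get_state(): the state, without advancing time (a new reading comes with each control period).
- camera(name): name is "scene" or "top" or "wrist"; returns a dict with "image" (400x640x3 uint8, blue, green, red), "range_z" (400x640 float32, m along the optical axis (not along the pixel's ray), 0 where there is no reading), "fx", "fy", "cx", "cy" (pixels), "dist" ([k1, k2, p1, p2, k3] as OpenCV has them; the pictures are not rectified), "pose" (4x4, takes a point from camera to world coordinates); the wrist camera has in their place "T_tool_cam" (4x4, takes a point from camera to tool coordinates, whose origin is the TCP and whose axes are the flange's). Camera axes: x right, y down, z forward; pixel columns grow to the right and rows downward; lengths in m; the calibration is good to about 2 mm. A picture is of the moment at which its call begins: read the wrist's pose just before it.
- arm.job_done(): hands the job in; it is judged then, once.
Trained networks look in the newest picture that a camera, given by its name, has taken for a name from the list of things; names that differ only in an ending like _2 or _b are one class to them, and where a whole thing is asked for, a point or a joint stands for the part that bears it (a point fixed in the world has none). Each returns a list of dicts, best first, with "conf" (0 to 1); they miss things now and then, are a little off and sometimes report something else, mostly with a low value. They report only what shows in the picture. A call takes as long as a camera call. They do not tell look-alikes from the thing itself.
- boxes_of(camera, label): "position" ([x, y, z] in m, in world coordinates, good to about 4 mm: the middle of the surface that is visible of it).
- outline_of(camera, label): "pixels" (400x640 bool, what is visible of it).
The state is a dict: "clock": time; "joint_pos": joint angles; "qvel": joint speeds; "effort": joint torques, N m; "tcp_pos": TCP position; "tool_rot": TCP orientation; "ft_force": force on the tool from outside, world axes, zero at the start; "wrist_torque": the same for the moment, N m; "grip_width": finger opening in m; "gripper_force": force on a finger pad.
Only numpy, scipy, OpenCV 4.12 (cv2) and the standard library are available. Lean on these libraries where they do the work, as an engineer would, in place of code of your own. Each camera call takes 0.05 s, during which the arm holds its last target. There are 200 camera calls.

### The job

Swap the two steel grinding cups: the one in the grinder's well goes into the oak stand and the one in the oak stand goes into the grinder, both upright and fully down in their recesses (the cork mat is free for setting a cup down meanwhile). Only then press the grinder's red button half way down, so that the blue lower half of its stem has just sunk out of sight, and finish with the fingers still holding it there. Keep the cups upright and leave the other things on the counter alone.

Things in the scene. Friction and masses are not known exactly. Their poses are not given: they have to be found in the camera images.
- green_cup: Grinding cup with a green cap: round, 95 mm tall, 0.15 to 0.3 kg. Steel body tapering from 62 mm diameter (at 52 mm height) to 58 mm near the foot (53 mm at the very bottom, chamfered); above it a plastic cap 44 mm in diameter from 60 to 95 mm above the underside, to be gripped from above. Origin at the centre of its underside, z up. Starts either in the grinder's well or in the oak stand.
- yellow_cup: Grinding cup like the other, with a yellow cap; same sizes and origin. Starts in whichever of the two recesses the green cup is not in.
- grinder: Low black grinder base, fixed to the counter, 130 mm (its x) by 260 mm (its y) by 55 mm high, steel band round its foot. Origin at the centre of its underside; its y axis runs along the long side, from the button towards the well.
- well (a point): Centre of the floor of the grinder's round cup well, 45 mm above the counter. The well is a recess 66 mm in diameter and 10 mm deep in the grinder's top, 65 mm from the grinder's centre towards +y of the grinder and 130 mm from the button. A cup seated in it has its origin at this point.
- button_top (a point): Centre of the upper face of the red grind button (a disc of 42 mm diameter, 8 mm thick, on a 30 mm stem), 85 mm above the counter when up; it moves with the button. Press vertically down with closed fingertips. The exposed stem is 20 mm long: the upper half is white, the lower half blue.
- button (a joint): Travel of the spring-loaded grind button in m: 0 is up, 0.020 is fully down, half way is 0.010. It returns up by itself. It pushes back with 3 N at first and 0.4 N more per mm, so about 7 N half way and 11 N at the bottom.
- stand: Oak cup stand, a fixed block 100 by 100 by 55 mm high with one round recess in its top, to the left or right of the grinder. Origin at the centre of its underside.
- dock (a point): Centre of the floor of the stand's round recess (66 mm in diameter, 10 mm deep), 45 mm above the counter. A cup seated in it has its origin at this point.
- mat: Round cork mat, fixed, 110 mm in diameter, 4 mm thick, empty, on the other side of the grinder from the stand: a place to set a cup down for a while. Origin at the centre of its underside.
- syrup: Bystander: amber bottle, 60 mm in diameter, 150 mm tall. Origin at the centre of its underside.
- spice_jar: Bystander: clear jar with a black cap, 48 mm in diameter, 85 mm tall. Origin at the centre of its underside.
- mug: Bystander: blue mug, 80 mm in diameter, 90 mm tall, with a handle. Origin at the centre of its underside.
- bowl: Bystander: steel bowl, 150 mm in diameter, 60 mm tall, behind the grinder. Origin at the centre of its underside.
- spoon: Bystander: wooden spoon lying behind the grinder.
- ramekin: Bystander: small white dish, 80 mm in diameter, 45 mm tall. Origin at the centre of its underside.
Not all that is in view belongs to the job. Leave any purple or turquoise look-alike of the green_cup alone.

How it is judged:
By the outcome, as a careful person would: the job done as asked, in the order asked, and still so for the second after the job is handed in, while the arm keeps its last pose, push and grip.
It also fails if it takes over 72 s, if anything falls off the work surface, if the arm or the gripper's body presses on something with over 40 N, if the wrist force passes 120 N, or if a joint passes its speed limit or range.

## Working session

There is one attempt and no reset: what is moved stays moved. The work goes in short steps, Python scripts to look and compute and a tool call to move; the robot and the scene stay as the last step left them, time stands still between calls to the robot, and variables do not carry over. Pictures are saved under pics/ and viewed, at most 10 in all, crops included, and the job is handed in when it is done.

Besides the shell and the picture viewer there is one more tool, called after "Call:" in YAML: its name, and indented under it one key for each argument. move_arm: Moves the arm, as the interface text tells. Scaled input: -1 to 1 covers 0.03 m each way for a shift and 6 degrees each way for a turn. Its arguments: {"type":"object","properties":{"commands":{"type":"array","items":{"type":"array"}},"squeeze":{"type":"number"}},"required":["commands"]}

```bash
ls; mkdir -p pics; cat > h.py <<'E'
import numpy as np, cv2
from station import arm, camera, boxes_of, outline_of
def world(c,pix,pose,z=None):
    """pixel list -> world points, from range_z, or on plane z"""
    K=np.array([[c["fx"],0,c["cx"]],[0,c["fy"],c["cy"]],[0,0,1]])
    p=np.array(pix,float).reshape(-1,1,2)
    n=cv2.undistortPoints(p,K,np.array(c["dist"],float))[:,0]
    r=np.c_[n,np.ones(len(n))]
    if z is None:
        d=np.array([c["range_z"][int(v),int(u)] for u,v in p[:,0]])
        return (r*d[:,None])@pose[:3,:3].T+pose[:3,3]
    w=r@pose[:3,:3].T
    return pose[:3,3]+w*((z-pose[2,3])/w[:,2])[:,None]
def wpose(c,s):
    T=np.eye(4);T[:3,:3]=s["tool_rot"];T[:3,3]=s["tcp_pos"];return T@np.array(c["T_tool_cam"])
E
python3 - <<'E'
from h import *
s=arm.get_state();print(s)
for n in("scene","top"):
    c=camera(n);cv2.imwrite(f"pics/{n}0.png",c["image"]);print(n,c["pose"],c["fx"])
    for l in("green_cup","yellow_cup","grinder","button_top","stand","mat","syrup","spice_jar","mug","bowl","spoon","ramekin"):
        print(l,[(np.round(b["position"],3).tolist(),round(b["conf"],2)) for b in boxes_of(n,l)])
E
```

```text
pics
{'clock': 0.0, 'joint_pos': array([-73.75086782,  19.13229539,   2.28331288,  84.0104875 ,
        -0.76727011,  76.96540202,  -3.35356864]), 'qvel': array([ 0.01078126,  0.10376689,  0.18398265,  0.02103182, -0.01443067,
       -0.07355841,  0.05506174]), 'effort': array([-9.65676882e-04, -6.56347346e+01,  1.33426208e+00, -4.03803277e+01,
       -5.98911778e-02,  4.46549000e-02,  1.59319420e-04]), 'tcp_pos': array([0.24263131, 0.60251566, 0.22165779]), 'tool_rot': array([[-9.27612900e-01,  3.73542577e-01, -5.01051314e-04],
       [ 3.73542897e-01,  9.27611623e-01, -1.54321301e-03],
       [-1.11674742e-04, -1.61866845e-03, -9.99998684e-01]]), 'ft_force': array([ 0.78394392,  0.14989507, -0.37428321]), 'wrist_torque': array([-0.0253536 ,  0.02755236,  0.01057352]), 'gripper_force': 0.0, 'grip_width': 0.08673188925540572}
scene [[-0.44541979  0.74410322 -0.49790723  1.26583153]
 [ 0.89527502  0.3644818  -0.25619457  0.37637324]
 [-0.00915708 -0.55987803 -0.82852443  1.30956334]
 [ 0.          0.          0.          1.        ]] 437.2468385084567
green_cup [([0.675, -0.178, 0.057
[... 966 characters left out ...]
6, 0.072], 0.5), ([0.404, 0.252, 0.088], 0.45)]
yellow_cup [([0.45, -0.332, 0.119], 0.71), ([0.562, -0.041, 0.081], 0.32)]
grinder [([0.574, 0.004, 0.055], 0.64), ([0.599, 0.077, 0.121], 0.61), ([0.447, -0.32, 0.056], 0.54)]
button_top [([0.56, -0.046, 0.083], 0.42)]
stand [([0.443, -0.321, 0.052], 0.66), ([0.342, -0.137, 0.004], 0.36)]
mat [([0.545, 0.279, 0.009], 0.93), ([0.763, 0.215, 0.027], 0.42)]
syrup [([0.472, -0.538, 0.101], 0.82)]
spice_jar [([0.76, -0.114, 0.014], 0.54)]
mug [([0.343, -0.135, 0.004], 0.84)]
bowl [([0.764, 0.217, 0.025], 0.89), ([0.451, -0.331, 0.117], 0.71)]
spoon [([0.76, -0.11, 0.016], 0.73), ([0.468, 0.552, 0.007], 0.53)]
ramekin [([0.466, 0.556, 0.006], 0.53)]
```

View pics/scene0.png

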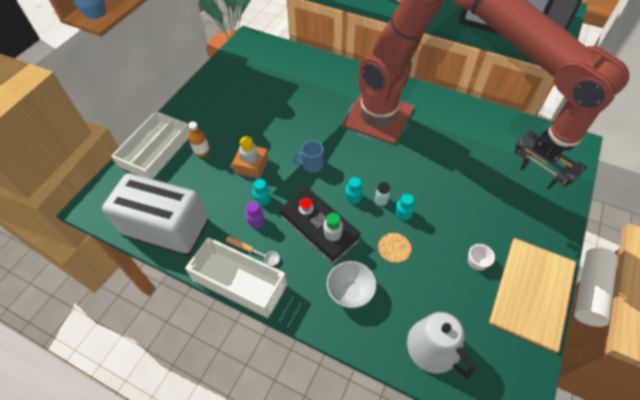

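View pics/top0.png

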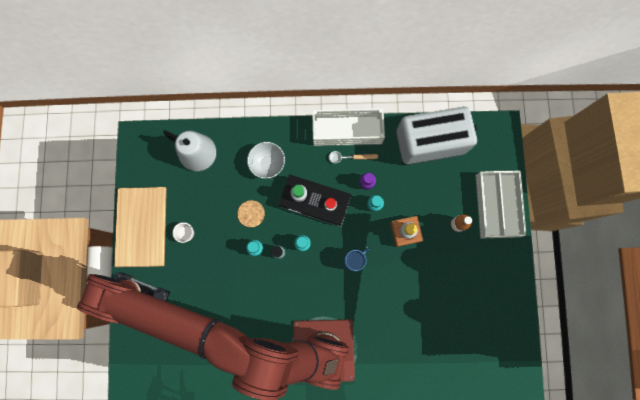

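The scene view shows the green-capped cup in the grinder's well (333,222), with the red button at (306,205). The yellow cup is in the stand (247,145), and the mat is clear at (395,247). The top view agrees: green (299,192), button (331,204), yellow (410,229), mat (251,213). The turquoise and purple cups are decoys. Next I move up over the grinder for wrist views.

Call:
move_arm:
  commands:
    - [1, [0.45, -0.95, 0.3], 0]
    - [1, [0.45, -0.95, 0.3], 0]
    - [1, [0.45, -0.95, 0.3], 0]
    - [1, [0.45, -0.95, 0.3], 0]
    - [1, [0.45, -0.95, 0.3], 0]
    - [1, [0.45, -0.95, 0.3], 0]
    - [1, [0.45, -0.95, 0.3], 0]
    - [1, [0.45, -0.95, 0.3], 0]
    - [1, [0.45, -0.95, 0.3], 0]
    - [1, [0.45, -0.95, 0.3], 0]
  squeeze: 25

```text
clock: 2.13
tcp_pos: [0.3782, 0.3164, 0.3132]
tool_rot: [[-0.928, 0.374, 0.0], [0.374, 0.928, 0.001], [0.0, 0.001, -1.0]]
ft_force: [0.4, 0.6, -0.8]
grip_width: 0.0872
gripper_force: 0.0
```

Call:
move_arm:
  commands:
    - [1, [0.45, -0.95, 0.1], 0]
    - [1, [0.45, -0.95, 0.1], 0]
    - [1, [0.45, -0.95, 0], 0]
    - [1, [0.45, -0.95, 0], 0]
    - [1, [0.45, -0.95, 0], 0]
    - [1, [0.45, -0.95, 0], 0]
    - [1, [0.45, -0.6, 0], 0]
    - [1, [0.45, -0.3, 0], 0]
    - [1, [0, 0, 0], 0]
    - [1, [0, 0, 0], 0]

```text
clock: 2.97
tcp_pos: [0.486, 0.1195, 0.3185]
tool_rot: [[-0.927, 0.375, -0.0], [0.375, 0.927, -0.0], [0.0, -0.0, -1.0]]
ft_force: [-0.7, 0.8, 0.0]
grip_width: 0.0868
gripper_force: 0.0
```

```bash
python3 - <<'E'
from h import *
s=arm.get_state();c=camera("wrist");cv2.imwrite("pics/w1.png",c["image"]);P=wpose(c,s)
print(s["clock"],s["tcp_pos"],s["joint_pos"],s["ft_force"]);print(c["T_tool_cam"],P,c["fx"])
for l in("green_cup","grinder","button_top","mat"):
    print(l,[(np.round(b["position"],3).tolist(),round(b["conf"],2)) for b in boxes_of("wrist",l)])
E
```

```text
2.9667 [0.48596327 0.11948702 0.31851881] [-46.17387776  -1.7200118   26.86084486  96.46844073   0.78193263
  85.07693652  48.57992125] [-0.70502554  0.79739468  0.04166961]
[[-7.98885816e-04 -9.58051260e-01 -2.86595787e-01  7.83327360e-02]
 [ 9.99998041e-01 -2.46419967e-04 -1.96374587e-03  1.00565705e-03]
 [ 1.81074628e-03 -2.86596794e-01  9.58049581e-01 -1.61418673e-01]
 [ 0.00000000e+00  0.00000000e+00  0.00000000e+00  1.00000000e+00]] [[ 0.37582167  0.88805876  0.26478238  0.41375246]
 [ 0.92668994 -0.35954974 -0.10940634  0.14981547]
 [-0.00195682  0.28648844 -0.9580817   0.47994619]
 [ 0.          0.          0.          1.        ]] 295.4504718149637
green_cup [([0.416, 0.077, 0.092], 0.91), ([0.585, 0.089, 0.108], 0.65), ([0.401, 0.254, 0.091], 0.59), ([0.468, 0.562, 0.025], 0.19)]
grinder []
button_top [([0.42, -0.295, 0.048], 0.15)]
mat [([0.541, 0.277, 0.001], 0.63), ([0.571, -0.023, 0.085], 0.45)]
```

View pics/w1.png

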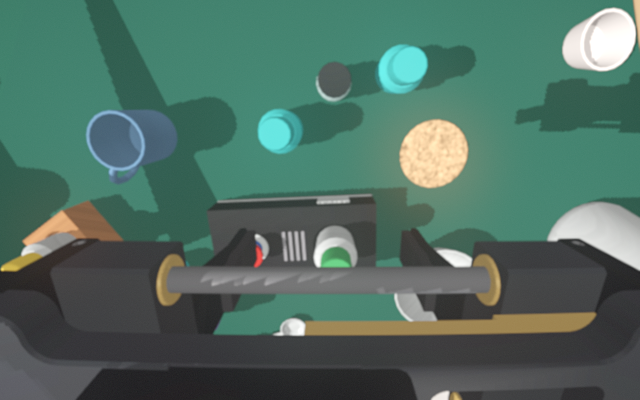

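The wrist view shows the mat clear at (434,153) and the green cap at (335,258), partly hidden by the gripper. I'll move further out so the wrist camera can see the cap and button.

Call:
move_arm:
  commands:
    - [1, [0.9, -0.4, 0], 0]
    - [1, [0.9, -0.4, 0], 0]
    - [1, [0.9, -0.4, 0], 0]
    - [1, [0.9, -0.4, 0], 0]
    - [1, [0.9, -0.4, 0], 0]
    - [1, [0.9, -0.4, 0], 0]
    - [1, [0.9, -0.4, 0], 0]
    - [1, [0, 0, 0], 0]
    - [1, [0, 0, 0], 0]

```text
clock: 3.97
tcp_pos: [0.6753, 0.0355, 0.3171]
tool_rot: [[-0.927, 0.374, -0.002], [0.374, 0.927, -0.002], [0.001, -0.002, -1.0]]
ft_force: [-0.9, 0.7, 0.5]
grip_width: 0.087
gripper_force: 0.0
```

```bash
cat >> h.py <<'E'
HS={"green":((45,110,50),(78,255,255)),"yellow":((20,130,80),(34,255,255)),"red":((0,150,80),(8,255,255))}
def caps(name,col,near,r=0.06,zmin=0.07):
    """top-face centre of coloured disc near (x,y), from range and by ray centroid of its pixels"""
    s=arm.get_state();c=camera(name);P=wpose(c,s) if name=="wrist" else np.array(c["pose"])
    m=cv2.inRange(cv2.cvtColor(c["image"],cv2.COLOR_BGR2HSV),*map(np.array,HS[col]))
    v,u=np.nonzero(m)
    if not len(u): return None
    w=world(c,np.c_[u,v],P)
    k=(np.hypot(w[:,0]-near[0],w[:,1]-near[1])<r)&(w[:,2]>zmin); w=w[k]; 
    if len(w)<5: return None
    z=np.percentile(w[:,2],80); t=w[np.abs(w[:,2]-z)<0.005]
    (cx,cy),rad=cv2.minEnclosingCircle(t[:,:2].astype(np.float32))
    return dict(n=len(w),nt=len(t),z=z.round(4),mean=t[:,:2].mean(0).round(4),circ=np.round((cx,cy,rad),4))
E
python3 - <<'E'
from h import *
c=camera("wrist");cv2.imwrite("pics/w2.png",c["image"]);s=arm.get_state();print(s["clock"],s["tcp_pos"])
for n in("wrist","top","scene"):
    print(n,"g",caps(n,"green",(.6,.083)));print("r",caps(n,"red",(.56,-.042)));print("y",caps(n,"yellow",(.455,-.33)))
E
```

```text
4.0167 [0.67470142 0.03623768 0.31783537]
wrist g {'n': 1072, 'nt': 1066, 'z': np.float64(0.1399), 'mean': array([0.6079, 0.0818]), 'circ': array([0.6082, 0.0819, 0.0203])}
r {'n': 780, 'nt': 780, 'z': np.float64(0.0853), 'mean': array([ 0.5643, -0.0412]), 'circ': array([ 0.5644, -0.0415,  0.0209])}
y {'n': 271, 'nt': 157, 'z': np.float64(0.1176), 'mean': array([ 0.4634, -0.32  ]), 'circ': array([ 0.46  , -0.3248,  0.0163])}
top g None
r {'n': 79, 'nt': 44, 'z': np.float64(0.0891), 'mean': array([ 0.5624, -0.0425]), 'circ': array([ 0.5637, -0.0413,  0.0199])}
y {'n': 103, 'nt': 63, 'z': np.float64(0.143), 'mean': array([ 0.4484, -0.3364]), 'circ': array([ 0.4485, -0.3366,  0.02  ])}
scene g {'n': 163, 'nt': 117, 'z': np.float64(0.1409), 'mean': array([0.6099, 0.0797]), 'circ': array([0.6087, 0.0807, 0.0229])}
r {'n': 90, 'nt': 76, 'z': np.float64(0.0867), 'mean': array([ 0.5634, -0.0426]), 'circ': array([ 0.5631, -0.0421,  0.0199])}
y {'n': 142, 'nt': 83, 'z': np.float64(0.1414), 'mean': array([ 0.4556, -0.3372]), 'circ': array([ 0.4554, -0.3374,  0.0227])}
```

View pics/w2.png

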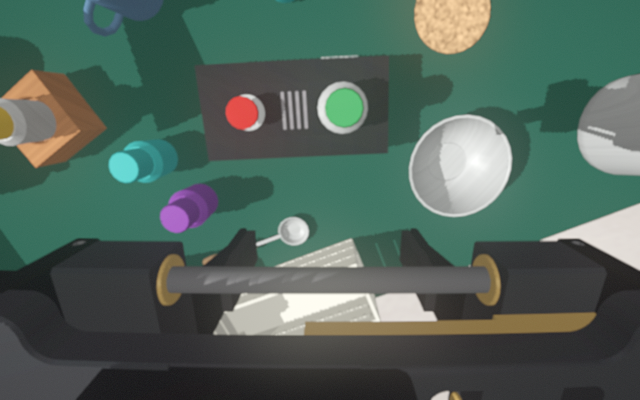

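The wrist view shows the green cap at (344,107) and the red button at (241,112). The cap-to-button distance I measured is 131 mm against 130 mm nominal, and the heights 0.140 and 0.085 also match. I go down to the green cap.

Call:
move_arm:
  commands:
    - [1, [-0.75, 0.5, -0.7], 0]
    - [1, [-0.75, 0.5, -0.7], 0]
    - [1, [-0.75, 0.5, -0.7], 0]
    - [1, [0, 0, -1], 0]
    - [1, [0, 0, -1], 0]
    - [1, [0, 0, -1], 0]
    - [1, [0, 0, 0], 0]
    - [1, [0, 0, 0], 0]

```text
clock: 5.13
tcp_pos: [0.6064, 0.0808, 0.1651]
tool_rot: [[-0.928, 0.374, -0.002], [0.374, 0.928, -0.001], [0.002, -0.002, -1.0]]
ft_force: [0.6, -0.1, 1.1]
grip_width: 0.0872
gripper_force: 0.0
```

Call:
move_arm:
  commands:
    - [1, [0.05, 0.03, -0.9], 0]
    - [1, [0, 0, -0.9], 0]
    - [1, [0, 0, 0], 0]
    - [-1, [0, 0, 0], 0]
    - [-1, [0, 0, 0], 0]
    - [-1, [0, 0, 0], 0]
    - [-1, [0, 0, 0], 0]
    - [-1, [0, 0, 0], 0]
    - [-1, [0, 0, 0], 0]
  squeeze: 25

```text
clock: 5.88
tcp_pos: [0.6091, 0.0819, 0.1123]
tool_rot: [[-0.928, 0.373, 0.001], [0.373, 0.928, 0.0], [-0.001, 0.001, -1.0]]
ft_force: [-0.3, -0.1, 0.1]
grip_width: 0.0547
gripper_force: 0.0
```

Call:
move_arm:
  commands:
    - [-1, [0, 0, 0], 0]
    - [-1, [0, 0, 0], 0]
    - [-1, [0, 0, 0], 0]
    - [-1, [0, 0, 0], 0]
    - [-1, [0, 0, 0], 0]

```text
clock: 6.3
tcp_pos: [0.6088, 0.0816, 0.1117]
tool_rot: [[-0.928, 0.374, 0.0], [0.374, 0.928, -0.0], [-0.0, -0.0, -1.0]]
ft_force: [-1.5, -1.6, 3.0]
grip_width: 0.0435
gripper_force: 25.0
```

Call:
move_arm:
  commands:
    - [-1, [0, 0, 0.3], 0]
    - [-1, [0, 0, 0.7], 0]
    - [-1, [0, 0, 1], 0]
    - [-1, [-0.1, 0.3, 0.4], 0]
    - [-1, [-0.3, 0.85, 0], 0]
    - [-1, [-0.3, 0.9, 0], 0]
    - [-1, [-0.3, 0.9, 0], 0]
    - [-1, [-0.3, 0.9, 0], 0]
    - [-1, [-0.3, 0.9, 0], 0]
    - [-1, [-0.3, 0.9, 0], 0]

```text
clock: 7.13
tcp_pos: [0.5504, 0.2535, 0.1833]
tool_rot: [[-0.928, 0.373, -0.001], [0.373, 0.928, 0.0], [0.001, 0.0, -1.0]]
ft_force: [0.4, 0.3, -2.8]
grip_width: 0.0432
gripper_force: 25.0
```

Call:
move_arm:
  commands:
    - [-1, [-0.2, 0.6, 0], 0]
    - [-1, [-0.1, 0.3, -0.3], 0]
    - [-1, [0, 0, -0.9], 0]
    - [-1, [0, 0, -1], 0]
    - [-1, [0, 0, -0.5], 0]
    - [-1, [0, 0, -0.2], 0]
    - [-1, [0, 0, 0], 0]

```text
clock: 7.72
tcp_pos: [0.5418, 0.2773, 0.0945]
tool_rot: [[-0.927, 0.374, -0.003], [0.374, 0.927, -0.002], [0.002, -0.003, -1.0]]
ft_force: [-0.6, -1.5, -3.2]
grip_width: 0.0434
gripper_force: 25.0
```

Call:
move_arm:
  commands:
    - [-1, [0, 0, -0.4], 0]
    - [-1, [0, 0, -0.3], 0]
    - [-1, [0, 0, -0.1], 0]
    - [-1, [0, 0, 0], 0]

```text
clock: 8.05
tcp_pos: [0.5424, 0.2781, 0.0718]
tool_rot: [[-0.928, 0.374, -0.001], [0.374, 0.928, -0.001], [0.001, -0.001, -1.0]]
ft_force: [0.8, -0.4, -2.8]
grip_width: 0.0434
gripper_force: 25.0
```

Call:
move_arm:
  commands:
    - [-1, [0, 0, -0.03], 0]
    - [-1, [0, 0, -0.02], 0]
    - [-1, [0, 0, -0.02], 0]
    - [-1, [0, 0, 0], 0]

```text
clock: 8.38
tcp_pos: [0.543, 0.2785, 0.0708]
tool_rot: [[-0.928, 0.373, 0.001], [0.373, 0.928, 0.0], [-0.0, 0.001, -1.0]]
ft_force: [0.5, 0.5, -2.7]
grip_width: 0.0433
gripper_force: 25.0
```

Call:
move_arm:
  commands:
    - [-1, [0, 0, -0.04], 0]
    - [-1, [0, 0, -0.04], 0]
    - [-1, [0, 0, 0], 0]

```text
clock: 8.63
tcp_pos: [0.5437, 0.2783, 0.0706]
tool_rot: [[-0.927, 0.374, 0.001], [0.374, 0.927, 0.001], [-0.001, 0.002, -1.0]]
ft_force: [-7.0, -3.3, 18.1]
grip_width: 0.0432
gripper_force: 25.0
```

Call:
move_arm:
  commands:
    - [-1, [0, 0, 0.05], 0]
    - [1, [0, 0, 0], 0]
    - [1, [0, 0, 0], 0]
    - [1, [0, 0, 0], 0]
    - [1, [0, 0, 0], 0]
    - [1, [0, 0, 0], 0]
    - [1, [0, 0, 0.3], 0]
    - [1, [0, 0, 0.8], 0]
    - [1, [0, 0, 1], 0]
    - [1, [0, 0, 1], 0]

```text
clock: 9.47
tcp_pos: [0.5425, 0.2779, 0.1638]
tool_rot: [[-0.928, 0.374, -0.001], [0.374, 0.928, -0.001], [0.0, -0.001, -1.0]]
ft_force: [1.2, 0.1, 0.1]
grip_width: 0.086
gripper_force: 0.0
```

Call:
move_arm:
  commands:
    - [1, [0, 0, 1], 0]
    - [1, [0, 0, 1], 0]
    - [1, [0, -0.5, 1], 0]
    - [1, [0, -1, 0.7], 0]
    - [1, [0, -1, 0.5], 0]
    - [1, [0, -1, 0], 0]
    - [1, [0, -1, 0], 0]
    - [1, [0, -1, 0], 0]
    - [1, [0, -1, 0], 0]
    - [1, [0, -1, 0], 0]

```text
clock: 10.3
tcp_pos: [0.5426, 0.0517, 0.2894]
tool_rot: [[-0.928, 0.374, 0.001], [0.374, 0.928, 0.001], [-0.0, 0.001, -1.0]]
ft_force: [0.3, 1.3, 1.2]
grip_width: 0.0869
gripper_force: 0.0
```

Call:
move_arm:
  commands:
    - [1, [0, -1, 0], 0]
    - [1, [0, -1, 0], 0]
    - [1, [0, -1, 0], 0]
    - [1, [0, -1, 0], 0]
    - [1, [0, -1, 0], 0]
    - [1, [0, -1, 0], 0]
    - [1, [0, -1, 0], 0]
    - [1, [0, -1, 0], 0]
    - [1, [-0.2, -1, 0], 0]
    - [1, [-0.2, -1, 0], 0]

```text
clock: 11.13
tcp_pos: [0.5305, -0.2481, 0.2892]
tool_rot: [[-0.928, 0.373, 0.001], [0.373, 0.928, -0.0], [-0.001, 0.0, -1.0]]
ft_force: [0.1, -0.1, 0.6]
grip_width: 0.0871
gripper_force: 0.0
```

Call:
move_arm:
  commands:
    - [1, [-0.2, -1, 0], 0]
    - [1, [-0.2, -1, 0], 0]
    - [1, [0, -1, 0], 0]
    - [1, [0, -0.6, 0], 0]
    - [1, [0, 0, 0], 0]
    - [1, [0, 0, 0], 0]

```text
clock: 11.63
tcp_pos: [0.5181, -0.3557, 0.2888]
tool_rot: [[-0.927, 0.376, -0.0], [0.376, 0.927, -0.0], [0.0, -0.001, -1.0]]
ft_force: [0.2, -0.2, -1.1]
grip_width: 0.0869
gripper_force: 0.0
```

```bash
python3 - <<'E'
from h import *
c=camera("wrist");cv2.imwrite("pics/w3.png",c["image"]);s=arm.get_state();print(s["clock"],s["tcp_pos"],s["joint_pos"],s["ft_force"])
for n in("wrist","top","scene"):
    print(n,"y",caps(n,"yellow",(.455,-.33)));print("g",caps(n,"green",(.543,.278)))
E
```

```text
11.6833 [ 0.51878643 -0.35435064  0.28876084] [ -7.82440583  19.71432694  50.51248744  83.18855972 -15.1774684
  84.19649642 110.59756671] [ 0.78223372 -0.29550996  0.83371752]
wrist y {'n': 824, 'nt': 820, 'z': np.float64(0.1398), 'mean': array([ 0.4539, -0.3323]), 'circ': array([ 0.4529, -0.336 ,  0.0198])}
g None
top y None
g {'n': 94, 'nt': 51, 'z': np.float64(0.1033), 'mean': array([0.54  , 0.2759]), 'circ': array([0.5379, 0.2759, 0.0202])}
scene y {'n': 143, 'nt': 87, 'z': np.float64(0.141), 'mean': array([ 0.4554, -0.3359]), 'circ': array([ 0.4541, -0.336 ,  0.0223])}
g {'n': 159, 'nt': 106, 'z': np.float64(0.1009), 'mean': array([0.5448, 0.2779]), 'circ': array([0.5452, 0.2775, 0.0215])}
```

View pics/w3.png

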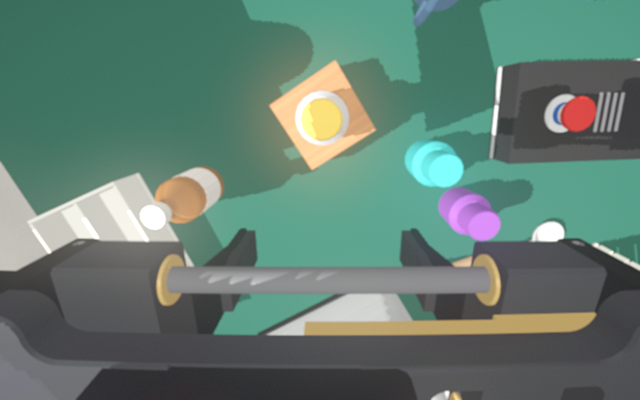

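The wrist view shows the yellow cap at (322,118) in the oak stand. I take its centre as (0.4535,-0.335), with the top at 0.140 as it should be.

Call:
move_arm:
  commands:
    - [1, [-0.7, 0.2, -0.6], 0]
    - [1, [-0.7, 0.2, -0.7], 0]
    - [1, [-0.75, 0.25, -0.8], 0]
    - [1, [0, 0, -1], 0]
    - [1, [0, 0, -1], 0]
    - [1, [0, 0, 0], 0]
    - [1, [0, 0, 0], 0]

```text
clock: 12.57
tcp_pos: [0.4539, -0.3344, 0.1653]
tool_rot: [[-0.928, 0.373, -0.002], [0.373, 0.928, 0.001], [0.002, -0.0, -1.0]]
ft_force: [0.5, -1.1, 1.4]
grip_width: 0.0871
gripper_force: 0.0
```

```bash
python3 - <<'E'
from h import *
s=arm.get_state();c=camera("wrist");cv2.imwrite("pics/w4.png",c["image"]);print(s["tcp_pos"],s["clock"])
# stand: oak pixels at top-face height, minimal rectangle, from wide views
for n in("top","scene"):
    c=camera(n);o=outline_of(n,"stand");o=sorted(o,key=lambda d:-d["conf"])[0]["pixels"]
    v,u=np.nonzero(o);w=world(c,np.c_[u,v],np.array(c["pose"]));t=w[abs(w[:,2]-.056)<.006]
    print(n,len(t),cv2.minAreaRect(t[:,:2].astype(np.float32)))
E
```

```text
[ 0.45386258 -0.33442408  0.16530374] 12.5667
top 25 ((0.4669480323791504, -0.3128718137741089), (0.02164502628147602, 0.07170896232128143), 37.330570220947266)
scene 264 ((0.4560990631580353, -0.33474141359329224), (0.10593564063310623, 0.10115451365709305), 10.237318992614746)
```

Call:
move_arm:
  commands:
    - [1, [0, 0, -0.9], 0]
    - [1, [0, 0, -0.9], 0]
    - [1, [0, 0, 0], 0]
    - [-1, [0, 0, 0], 0]
    - [-1, [0, 0, 0], 0]
    - [-1, [0, 0, 0], 0]
    - [-1, [0, 0, 0], 0]
    - [-1, [0, 0, 0], 0]
    - [-1, [0, 0, 0], 0]
    - [-1, [0, 0, 0], 0]

```text
clock: 13.65
tcp_pos: [0.4544, -0.3352, 0.1119]
tool_rot: [[-0.928, 0.374, 0.0], [0.374, 0.928, -0.0], [-0.001, 0.0, -1.0]]
ft_force: [-0.0, -1.2, 1.1]
grip_width: 0.0485
gripper_force: 0.5
```

Call:
move_arm:
  commands:
    - [-1, [0, 0, 0], 0]
    - [-1, [0, 0, 0], 0]
    - [-1, [0, 0, 0], 0]
    - [-1, [0, 0, 0], 0]

```text
clock: 13.98
tcp_pos: [0.4544, -0.3354, 0.1117]
tool_rot: [[-0.928, 0.374, 0.0], [0.374, 0.928, -0.0], [-0.0, -0.0, -1.0]]
ft_force: [-0.2, -0.7, 3.9]
grip_width: 0.0434
gripper_force: 24.8
```

Call:
move_arm:
  commands:
    - [-1, [0, 0, 0.3], 0]
    - [-1, [0, 0, 0.8], 0]
    - [-1, [0, 0, 1], 0]
    - [-1, [0, 0, 0.8], 0]
    - [-1, [0.2, 0.5, 0.5], 0]
    - [-1, [0.35, 0.9, 0], 0]
    - [-1, [0.36, 0.96, 0], 0]
    - [-1, [0.36, 0.96, 0], 0]
    - [-1, [0.36, 0.96, 0], 0]
    - [-1, [0.36, 0.96, 0], 0]

```text
clock: 14.82
tcp_pos: [0.5139, -0.1764, 0.2138]
tool_rot: [[-0.928, 0.374, -0.0], [0.374, 0.928, 0.0], [0.0, 0.0, -1.0]]
ft_force: [0.6, -0.1, -1.5]
grip_width: 0.0435
gripper_force: 24.8
```

Call:
move_arm:
  commands:
    - [-1, [0.36, 0.96, 0], 0]
    - [-1, [0.36, 0.96, 0], 0]
    - [-1, [0.36, 0.96, 0], 0]
    - [-1, [0.36, 0.96, 0], 0]
    - [-1, [0.36, 0.96, 0], 0]
    - [-1, [0.36, 0.96, 0], 0]
    - [-1, [0.36, 0.96, 0], 0]
    - [-1, [0.25, 0.7, 0], 0]
    - [-1, [0.2, 0.5, 0], 0]
    - [-1, [0, 0, 0], 0]

```text
clock: 15.65
tcp_pos: [0.6034, 0.0641, 0.2131]
tool_rot: [[-0.93, 0.369, -0.001], [0.369, 0.93, 0.001], [0.001, 0.0, -1.0]]
ft_force: [0.2, 1.0, -3.6]
grip_width: 0.0436
gripper_force: 24.8
```

Call:
move_arm:
  commands:
    - [-1, [0, 0, 0], 0]
    - [-1, [0, 0, 0], 0]

```text
clock: 15.82
tcp_pos: [0.6028, 0.058, 0.2136]
tool_rot: [[-0.927, 0.375, -0.0], [0.375, 0.927, -0.001], [0.0, -0.001, -1.0]]
ft_force: [0.3, -0.2, -1.6]
grip_width: 0.0437
gripper_force: 24.8
```

```bash
python3 - <<'E'
from h import *
s=arm.get_state();print(s["tcp_pos"],s["clock"],s["ft_force"])
for n in("wrist","scene"):
    print(n,"g",caps(n,"green",(.543,.278)));print("y",caps(n,"yellow",(.608,.08)));
c=camera("scene");cv2.imwrite("pics/s5.png",cv2.resize(c["image"][150:290,240:440],(800,560),interpolation=cv2.INTER_CUBIC))
E
```

```text
[0.60278422 0.05798755 0.21363986] 15.8167 [ 0.27767499 -0.22467552 -1.61334739]
wrist g {'n': 2699, 'nt': 2084, 'z': np.float64(0.0984), 'mean': array([0.5426, 0.2762]), 'circ': array([0.5435, 0.2777, 0.0226])}
y {'n': 4115, 'nt': 3051, 'z': np.float64(0.2419), 'mean': array([0.5941, 0.0624]), 'circ': array([0.6012, 0.0595, 0.0217])}
scene g {'n': 163, 'nt': 110, 'z': np.float64(0.101), 'mean': array([0.5444, 0.2775]), 'circ': array([0.5454, 0.2787, 0.0228])}
y {'n': 87, 'nt': 11, 'z': np.float64(0.2942), 'mean': array([0.6541, 0.0823]), 'circ': array([0.6539, 0.0815, 0.0136])}
```

View pics/s5.png

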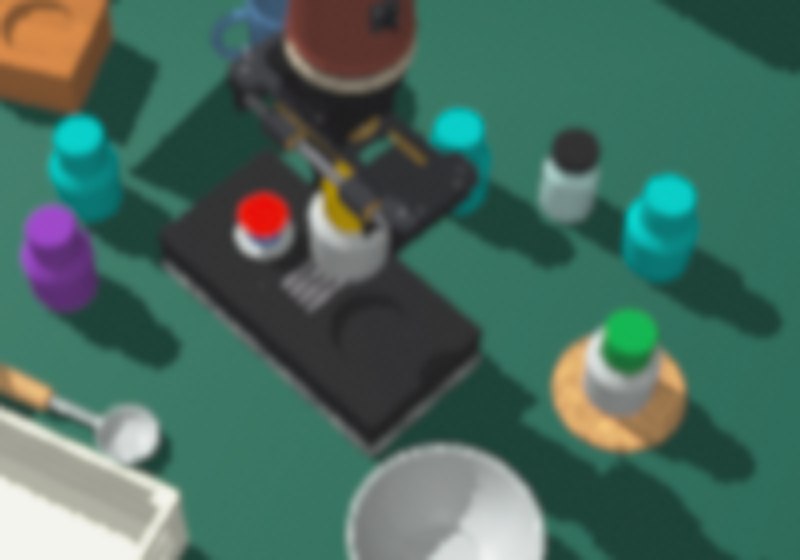

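The scene crop shows the cup held above the grinder, short of the well (well at 385,325 in the crop), and the green cup upright on the mat (625,360). I correct the position and go down.

Call:
move_arm:
  commands:
    - [-1, [0.1, 0.4, 0], 0]
    - [-1, [0.1, 0.4, -0.2], 0]
    - [-1, [0, 0, -0.8], 0]
    - [-1, [0, 0, -0.9], 0]
    - [-1, [0, 0, -0.7], 0]
    - [-1, [0, 0, -0.2], 0]
    - [-1, [0, 0, 0], 0]
    - [-1, [0, 0, 0], 0]

```text
clock: 16.73
tcp_pos: [0.6095, 0.0844, 0.13]
tool_rot: [[-0.928, 0.373, 0.0], [0.373, 0.928, -0.0], [-0.0, 0.0, -1.0]]
ft_force: [0.2, -0.2, -0.8]
grip_width: 0.0432
gripper_force: 24.8
```

Call:
move_arm:
  commands:
    - [-1, [-0.03, -0.08, 0], 0]
    - [-1, [0, 0, -0.25], 0]
    - [-1, [0, 0, -0.2], 0]
    - [-1, [0, 0, -0.08], 0]
    - [-1, [0, 0, 0], 0]

```text
clock: 17.15
tcp_pos: [0.6077, 0.0813, 0.1129]
tool_rot: [[-0.928, 0.374, -0.001], [0.374, 0.928, -0.0], [0.001, -0.001, -1.0]]
ft_force: [-0.3, -0.3, -2.7]
grip_width: 0.0434
gripper_force: 24.8
```

Call:
move_arm:
  commands:
    - [-1, [0, 0, -0.03], 0]
    - [-1, [0, 0, -0.02], 0]
    - [-1, [0, 0, 0], 0]

```text
clock: 17.4
tcp_pos: [0.6082, 0.0812, 0.1122]
tool_rot: [[-0.928, 0.374, 0.0], [0.374, 0.928, -0.0], [-0.0, -0.0, -1.0]]
ft_force: [0.1, 1.1, -3.3]
grip_width: 0.0437
gripper_force: 24.8
```

Call:
move_arm:
  commands:
    - [-1, [0, 0, -0.03], 0]
    - [-1, [0, 0, 0], 0]
    - [1, [0, 0, 0], 0]
    - [1, [0, 0, 0], 0]
    - [1, [0, 0, 0], 0]
    - [1, [0, 0, 0], 0]
    - [1, [0, 0, 0], 0]
    - [1, [0, 0, 0.3], 0]
    - [1, [0, 0, 0.9], 0]
    - [1, [0, 0, 1], 0]

```text
clock: 18.23
tcp_pos: [0.6071, 0.081, 0.1772]
tool_rot: [[-0.928, 0.374, -0.003], [0.374, 0.928, -0.001], [0.002, -0.002, -1.0]]
ft_force: [0.7, 0.1, -0.1]
grip_width: 0.0848
gripper_force: 0.0
```

```bash
python3 - <<'E'
from h import *
s=arm.get_state();print(s["tcp_pos"],s["clock"],s["ft_force"],s["grip_width"])
E
```

```text
[0.60708872 0.08104728 0.17717106] 18.2333 [ 0.71211581  0.10803018 -0.08394487] 0.08479788920837565
```

Call:
move_arm:
  commands:
    - [1, [-0.3, 0.94, 0], 0]
    - [1, [-0.3, 0.94, 0], 0]
    - [1, [-0.3, 0.94, 0], 0]
    - [1, [-0.3, 0.94, 0], 0]
    - [1, [-0.3, 0.94, 0], 0]
    - [1, [-0.3, 0.94, 0], 0]
    - [1, [-0.3, 0.94, 0], 0]
    - [1, [0, 0, -0.5], 0]
    - [1, [0, 0, -0.6], 0]
    - [1, [0, 0, 0], 0]

```text
clock: 19.07
tcp_pos: [0.5434, 0.2786, 0.1418]
tool_rot: [[-0.928, 0.372, -0.003], [0.372, 0.928, -0.002], [0.002, -0.003, -1.0]]
ft_force: [-0.7, -0.4, -0.6]
grip_width: 0.0871
gripper_force: 0.0
```

Call:
move_arm:
  commands:
    - [1, [0, 0, 0], 0]

```text
clock: 19.15
tcp_pos: [0.5449, 0.2782, 0.1443]
tool_rot: [[-0.927, 0.374, -0.001], [0.374, 0.927, -0.001], [0.001, -0.001, -1.0]]
ft_force: [1.1, -0.2, 0.7]
grip_width: 0.0868
gripper_force: 0.0
```

Down 73 mm and grip.

Call:
move_arm:
  commands:
    - [1, [0, 0, -0.8], 0]
    - [1, [-0.03, 0, -0.9], 0]
    - [1, [0, 0, -0.7], 0]
    - [1, [0, 0, 0], 0]
    - [-1, [0, 0, 0], 0]
    - [-1, [0, 0, 0], 0]
    - [-1, [0, 0, 0], 0]
    - [-1, [0, 0, 0], 0]
    - [-1, [0, 0, 0], 0]
    - [-1, [0, 0, 0], 0]

```text
clock: 19.98
tcp_pos: [0.5446, 0.2789, 0.0729]
tool_rot: [[-0.928, 0.373, 0.001], [0.373, 0.928, 0.001], [-0.0, 0.001, -1.0]]
ft_force: [0.7, -0.4, -0.3]
grip_width: 0.055
gripper_force: 0.0
```

Call:
move_arm:
  commands:
    - [-1, [0, 0, 0], 0]
    - [-1, [0, 0, 0], 0]
    - [-1, [0, 0, 0], 0]
    - [-1, [0, 0, 0], 0]
    - [-1, [0, 0, 0], 0]

```text
clock: 20.4
tcp_pos: [0.5444, 0.2785, 0.0724]
tool_rot: [[-0.928, 0.374, 0.0], [0.374, 0.928, -0.0], [-0.0, -0.0, -1.0]]
ft_force: [-2.0, -1.6, 3.3]
grip_width: 0.0434
gripper_force: 25.0
```

Call:
move_arm:
  commands:
    - [-1, [0, 0, 0.3], 0]
    - [-1, [0, 0, 0.8], 0]
    - [-1, [0, 0, 1], 0]
    - [-1, [0, 0, 1], 0]
    - [-1, [0, 0, 1], 0]
    - [-1, [0, 0, 1], 0]
    - [-1, [0, 0, 0.8], 0]
    - [-1, [0, 0, 0.4], 0]
    - [-1, [0, -0.5, 0], 0]
    - [-1, [0, -1, 0], 0]

```text
clock: 21.23
tcp_pos: [0.5433, 0.2372, 0.2606]
tool_rot: [[-0.93, 0.368, -0.0], [0.368, 0.93, 0.001], [0.001, 0.001, -1.0]]
ft_force: [0.5, -0.0, -3.7]
grip_width: 0.0434
gripper_force: 25.0
```

Call:
move_arm:
  commands:
    - [-1, [-0.15, -1, 0], 0]
    - [-1, [-0.15, -1, 0], 0]
    - [-1, [-0.15, -1, 0], 0]
    - [-1, [-0.15, -1, 0], 0]
    - [-1, [-0.15, -1, 0], 0]
    - [-1, [-0.15, -1, 0], 0]
    - [-1, [-0.15, -1, 0], 0]
    - [-1, [-0.15, -1, 0], 0]
    - [-1, [-0.15, -1, 0], 0]
    - [-1, [-0.15, -1, 0], 0]

```text
clock: 22.07
tcp_pos: [0.4979, -0.0681, 0.26]
tool_rot: [[-0.928, 0.374, -0.002], [0.374, 0.928, 0.0], [0.002, -0.001, -1.0]]
ft_force: [0.6, 0.0, -2.0]
grip_width: 0.0432
gripper_force: 25.0
```

Call:
move_arm:
  commands:
    - [-1, [-0.18, -1, 0], 0]
    - [-1, [-0.18, -1, 0], 0]
    - [-1, [-0.18, -1, 0], 0]
    - [-1, [-0.18, -1, 0], 0]
    - [-1, [-0.18, -1, 0], 0]
    - [-1, [-0.18, -1, 0], 0]
    - [-1, [-0.18, -1, 0], 0]
    - [-1, [-0.18, -1, 0], 0]
    - [-1, [0, -0.6, 0], 0]
    - [-1, [0, -0.35, 0], 0]

```text
clock: 22.9
tcp_pos: [0.4539, -0.3376, 0.2601]
tool_rot: [[-0.926, 0.377, -0.002], [0.377, 0.926, -0.0], [0.002, -0.001, -1.0]]
ft_force: [0.9, 0.5, -3.6]
grip_width: 0.0434
gripper_force: 25.0
```

Call:
move_arm:
  commands:
    - [-1, [0, 0, 0], 0]
    - [-1, [0, 0, -0.8], 0]
    - [-1, [0, 0, -1], 0]
    - [-1, [0, 0, -1], 0]
    - [-1, [0, 0, -0.8], 0]
    - [-1, [0, 0, -0.2], 0]
    - [-1, [0, 0, 0], 0]
    - [-1, [0, 0, 0], 0]

```text
clock: 23.57
tcp_pos: [0.4562, -0.3348, 0.1479]
tool_rot: [[-0.928, 0.373, -0.0], [0.373, 0.928, -0.0], [-0.0, -0.0, -1.0]]
ft_force: [0.9, 0.2, -2.0]
grip_width: 0.0432
gripper_force: 25.0
```

```bash
python3 - <<'E'
from h import *
s=arm.get_state();print(s["tcp_pos"],s["clock"],s["ft_force"],s["grip_width"],s["joint_pos"][6])
for n in("top","scene"):print(n,caps(n,"yellow",(.608,.08)),caps(n,"green",(.456,-.335)))
E
```

```text
[ 0.45619574 -0.33476077  0.14793098] 23.5667 [ 0.91320525  0.18204364 -1.99728993] 0.04322356788951143 115.29903706494689
top {'n': 106, 'nt': 64, 'z': np.float64(0.143), 'mean': array([0.6043, 0.0777]), 'circ': array([0.6041, 0.0798, 0.0216])} None
scene {'n': 177, 'nt': 120, 'z': np.float64(0.141), 'mean': array([0.6082, 0.0795]), 'circ': array([0.6074, 0.0791, 0.0223])} {'n': 31, 'nt': 9, 'z': np.float64(0.1745), 'mean': array([ 0.4771, -0.3287]), 'circ': array([ 0.477 , -0.33  ,  0.0151])}
```

Call:
move_arm:
  commands:
    - [-1, [0, 0, -0.5], 0]
    - [-1, [0, 0, -0.3], 0]
    - [-1, [0, 0, -0.2], 0]
    - [-1, [0, 0, -0.08], 0]
    - [-1, [0, 0, 0], 0]
    - [-1, [0, 0, 0], 0]

```text
clock: 24.27
tcp_pos: [0.4561, -0.3351, 0.1151]
tool_rot: [[-0.928, 0.374, 0.0], [0.374, 0.928, -0.0], [-0.0, -0.0, -1.0]]
ft_force: [0.3, -0.1, -1.8]
grip_width: 0.0432
gripper_force: 25.0
```

Call:
move_arm:
  commands:
    - [-1, [0, 0, -0.04], 0]
    - [-1, [0, 0, -0.03], 0]
    - [-1, [0, 0, 0], 0]

```text
clock: 24.52
tcp_pos: [0.4565, -0.3352, 0.1134]
tool_rot: [[-0.928, 0.374, 0.001], [0.374, 0.928, -0.0], [-0.001, -0.0, -1.0]]
ft_force: [-1.0, 0.2, 2.6]
grip_width: 0.0431
gripper_force: 25.0
```

Call:
move_arm:
  commands:
    - [1, [0, 0, 0], 0]
    - [1, [0, 0, 0], 0]
    - [1, [0, 0, 0], 0]
    - [1, [0, 0, 0], 0]
    - [1, [0, 0, 0], 0]
    - [1, [0, 0, 0.3], 0]
    - [1, [0, 0, 0.9], 0]
    - [1, [0, 0, 1], 0]
    - [1, [0, 0, 1], 0]
    - [1, [0, 0, 0.3], 0]

```text
clock: 25.35
tcp_pos: [0.4571, -0.3365, 0.2225]
tool_rot: [[-0.927, 0.374, 0.005], [0.374, 0.927, -0.002], [-0.005, -0.0, -1.0]]
ft_force: [0.6, 1.1, 0.5]
grip_width: 0.0864
gripper_force: 0.0
```

Call:
move_arm:
  commands:
    - [-1, [0.36, 0.98, 0], -1]
    - [-1, [0.36, 0.98, 0], -1]
    - [-1, [0.36, 0.98, 0], -1]
    - [-1, [0.36, 0.98, 0], -1]
    - [-1, [0.36, 0.98, 0], -1]
    - [-1, [0.36, 0.98, 0], -1]
    - [-1, [0.36, 0.98, 0], -1]
    - [-1, [0.36, 0.98, 0], -1]
    - [-1, [0.36, 0.98, 0], -1]
    - [-1, [0.36, 0.98, 0], -1]

```text
clock: 26.18
tcp_pos: [0.5644, -0.0392, 0.2182]
tool_rot: [[-0.135, 0.991, 0.0], [0.991, 0.135, 0.001], [0.001, 0.001, -1.0]]
ft_force: [0.3, -0.1, -0.7]
grip_width: 0.0284
gripper_force: 0.0
```

Call:
move_arm:
  commands:
    - [-1, [0, 0, 0], -1]
    - [-1, [0, 0, 0], -1]
    - [-1, [0, 0, 0], -1]
    - [-1, [0, 0, 0], -1]
    - [-1, [0, 0, 0], 0]
    - [-1, [0, 0, 0], 0]

```text
clock: 26.68
tcp_pos: [0.564, -0.0409, 0.2178]
tool_rot: [[0.272, 0.962, -0.0], [0.962, -0.272, -0.0], [-0.001, -0.0, -1.0]]
ft_force: [-0.8, -0.3, -0.1]
grip_width: 0.0007
gripper_force: 0.0
```

```bash
python3 - <<'E'
from h import *
s=arm.get_state();print(s["tcp_pos"],s["clock"],s["ft_force"],s["grip_width"],s["joint_pos"].round(1),s["tool_rot"].round(2).tolist())
for n in("top","scene","wrist"):print(n,caps(n,"yellow",(.608,.08)),caps(n,"green",(.456,-.335)),caps(n,"red",(.564,-.0415)))
c=camera("scene");cv2.imwrite("pics/s6.png",cv2.resize(c["image"][120:260,220:420],(800,560),interpolation=cv2.INTER_CUBIC))
E
```

```text
[ 0.56401981 -0.04087449  0.21783817] 26.6833 [-0.7610449  -0.29562912 -0.14878162] 0.0006774845889178034 [-58.5  19.7  72.2  98.7 -19.3  75.8   1.8] [[0.27, 0.96, -0.0], [0.96, -0.27, -0.0], [-0.0, -0.0, -1.0]]
top {'n': 103, 'nt': 60, 'z': np.float64(0.1434), 'mean': array([0.605 , 0.0782]), 'circ': array([0.6052, 0.0781, 0.0208])} {'n': 99, 'nt': 55, 'z': np.float64(0.1437), 'mean': array([ 0.4513, -0.3342]), 'circ': array([ 0.4509, -0.334 ,  0.0201])} None
scene {'n': 178, 'nt': 126, 'z': np.float64(0.1409), 'mean': array([0.6081, 0.0798]), 'circ': array([0.6082, 0.0789, 0.0228])} {'n': 137, 'nt': 81, 'z': np.float64(0.1419), 'mean': array([ 0.4582, -0.3349]), 'circ': array([ 0.458 , -0.3359,  0.0239])} {'n': 88, 'nt': 69, 'z': np.float64(0.0871), 'mean': array([ 0.5634, -0.0424]), 'circ': array([ 0.5643, -0.0422,  0.0202])}
wrist {'n': 2372, 'nt': 2276, 'z': np.float64(0.1397), 'mean': array([0.6065, 0.0825]), 'circ': array([0.6066, 0.0804, 0.0221])} None {'n': 1131, 'nt': 1131, 'z': np.float64(0.0849), 'mean': array([ 0.5649, -0.0407]), 'circ': array([ 0.5654, -0.0411,  0.0207])}
```

View pics/s6.png

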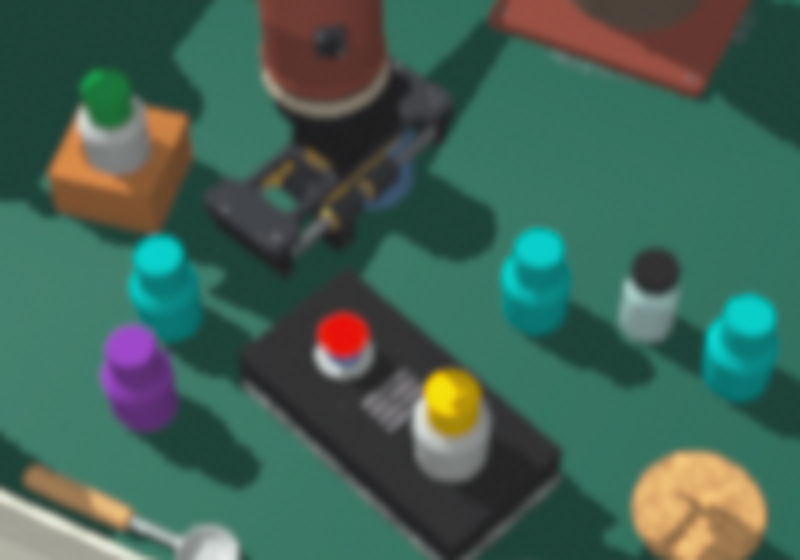

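The scene crop shows green upright in the oak stand (110,125) and yellow upright in the well (452,425). The cap tops match the seated heights seen before, and the bystanders haven't moved. Joint 3 is near its limit, so I go down to the button in stages.

Call:
move_arm:
  commands:
    - [-1, [0, 0, -0.5], 0]
    - [-1, [0, 0, -0.5], 0]
    - [-1, [0, 0, -0.5], 0]
    - [-1, [0, 0, 0], 0]

```text
clock: 27.52
tcp_pos: [0.5627, -0.0405, 0.1704]
tool_rot: [[0.274, 0.962, -0.003], [0.962, -0.274, -0.0], [-0.001, -0.003, -1.0]]
ft_force: [-0.4, -0.1, 0.1]
grip_width: 0.0004
gripper_force: 0.0
```

```bash
python3 -c "
from h import *
s=arm.get_state();print(s['tcp_pos'],s['joint_pos'].round(1),s['ft_force'])"
```

```text
[ 0.56267196 -0.04049183  0.17040921] [-56.1  22.2  69.6 102.3 -21.9  71.2   3.6] [-0.3812614  -0.06718773  0.11601355]
```

Call:
move_arm:
  commands:
    - [-1, [0.05, -0.02, -0.8], 0]
    - [-1, [0, 0, -0.8], 0]
    - [-1, [0, 0, -0.6], 0]
    - [-1, [0, 0, -0.3], 0]
    - [-1, [0, 0, 0], 0]
    - [-1, [0, 0, 0], 0]

```text
clock: 28.02
tcp_pos: [0.5659, -0.0418, 0.0986]
tool_rot: [[0.275, 0.962, 0.0], [0.962, -0.275, -0.0], [-0.0, 0.0, -1.0]]
ft_force: [-0.7, -0.5, 0.9]
grip_width: 0.0004
gripper_force: 0.0
```

Call:
move_arm:
  commands:
    - [-1, [-0.03, 0, -0.3], 0]
    - [-1, [0, 0, -0.2], 0]
    - [-1, [0, 0, 0], 0]
    - [-1, [0, 0, 0], 0]

```text
clock: 28.35
tcp_pos: [0.5653, -0.0414, 0.0832]
tool_rot: [[0.274, 0.962, 0.001], [0.962, -0.274, 0.0], [0.0, 0.001, -1.0]]
ft_force: [0.6, 0.6, 3.2]
grip_width: 0.0004
gripper_force: 1.8
```

```bash
python3 -c "
from h import *
for i in range(6):
  s=arm.get_state();print(s['tcp_pos'],s['joint_pos'].round(1)[2],s['ft_force']);camera('top')
print(caps('wrist','red',(.565,-.0415),zmin=.06),caps('scene','red',(.565,-.0415),zmin=.06))"
```

```text
[ 0.5652692  -0.04138835  0.08321983] 63.5 [0.63099214 0.60867293 3.2028002 ]
[ 0.5652726  -0.04140445  0.08332749] 63.5 [ 1.50130363 -0.14244564  3.27374174]
[ 0.56525053 -0.04143039  0.08333562] 63.5 [1.17624215 0.41257863 3.42944469]
[ 0.56524309 -0.04144993  0.08332175] 63.5 [1.01040349 0.7681615  3.68973671]
[ 0.56524851 -0.04140669  0.08328543] 63.5 [1.89947587e+00 2.87724518e-03 3.34791591e+00]
[ 0.56524603 -0.04141148  0.0832196 ] 63.5 [2.91407369 0.26242138 4.37051402]
{'n': 990, 'nt': 948, 'z': np.float64(0.0825), 'mean': array([ 0.5659, -0.0276]), 'circ': array([ 0.5653, -0.0381,  0.0201])} {'n': 43, 'nt': 17, 'z': np.float64(0.0891), 'mean': array([ 0.5708, -0.0369]), 'circ': array([ 0.568 , -0.036 ,  0.0162])}
```

Call:
move_arm:
  commands:
    - [-1, [0, 0, -0.15], 0]
    - [-1, [0, 0, -0.1], 0]
    - [-1, [0, 0, -0.02], 0]
    - [-1, [0, 0, 0], 0]
    - [-1, [0, 0, 0], 0]

```text
clock: 29.17
tcp_pos: [0.5652, -0.0415, 0.075]
tool_rot: [[0.275, 0.962, 0.001], [0.962, -0.275, 0.0], [0.0, 0.001, -1.0]]
ft_force: [2.0, 1.2, 7.4]
grip_width: 0.0004
gripper_force: 3.4
```

```bash
python3 -c "
from h import *
F=[]
for i in range(8):
  s=arm.get_state();F.append(np.r_[s['tcp_pos'],s['ft_force']]);c=camera('wrist')
print(np.mean(F,0).round(4));print(caps('wrist','red',(.565,-.0415),zmin=.06))
c=camera('wrist');b=c['image'];cv2.imwrite('pics/w7.png',b)
"
```

```text
[ 0.5652 -0.0414  0.075   1.9777  1.0151  6.6877]
{'n': 895, 'nt': 846, 'z': np.float64(0.0744), 'mean': array([ 0.5661, -0.0269]), 'circ': array([ 0.5659, -0.0364,  0.0189])}
```

View pics/w7.png

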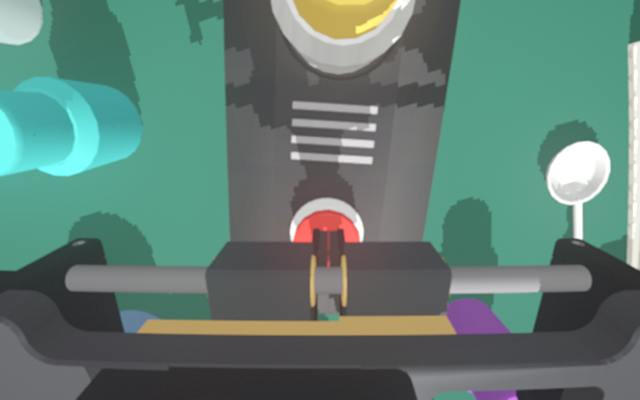

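The wrist view shows the closed fingertips on the red disc (328,235), with a light ring around it and no blue that I can see at this size. I'll zoom in to check.

```bash
python3 -c "
from h import *
a=cv2.imread('pics/w7.png')[185:255,280:380];o=cv2.imread('pics/w3.png')[85:140,535:605]
c=camera('scene')['image'];cv2.imwrite('pics/s8f.png',c);c=c[185:225,285:330]
R=lambda i:cv2.resize(i,(400,280),interpolation=cv2.INTER_CUBIC)
cv2.imwrite('pics/z8.png',np.vstack([np.hstack([R(a),R(o)]),np.hstack([R(c),R(cv2.imread('pics/scene0.png')[185:225,285:330])])]))
"
```

```text
(no output)
```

View pics/z8.png

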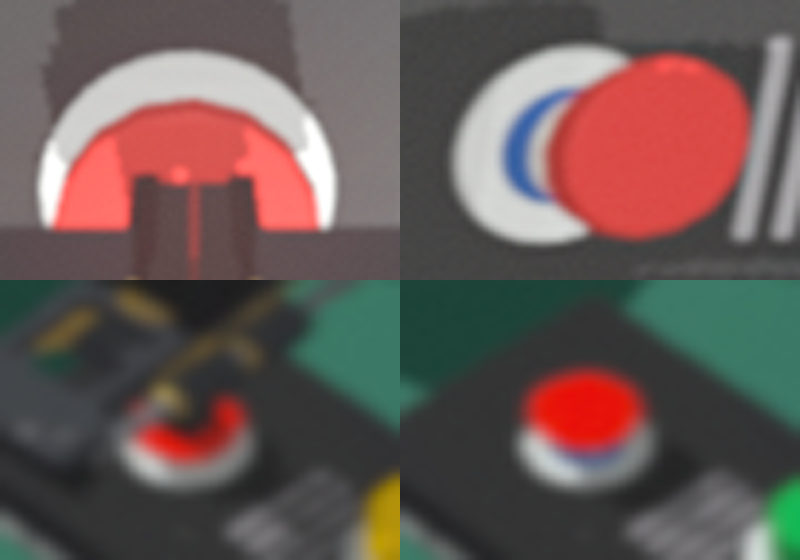

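Top right and bottom right show the button up, with the blue band visible inside the white collar. On the left, pressed, no blue shows. TCP height 0.075, the disc's measured drop of about 10 mm and a force of about 7 N all agree with half way.

```bash
python3 -c "
from h import *
for l,n in (('yellow',(.608,.08)),('green',(.456,-.335))): print(caps('scene',l,n))
s=arm.get_state();print(s['clock'],s['tcp_pos'],s['ft_force']);print(arm.job_done())"
```

```text
{'n': 183, 'nt': 121, 'z': np.float64(0.1414), 'mean': array([0.6075, 0.0796]), 'circ': array([0.6073, 0.0785, 0.0223])}
{'n': 136, 'nt': 78, 'z': np.float64(0.1418), 'mean': array([ 0.4565, -0.3349]), 'circ': array([ 0.4578, -0.3351,  0.0219])}
29.8167 [ 0.56520699 -0.04143892  0.07503824] [2.89944442 0.27420835 6.08677475]
the job is handed in; nothing more can be done
None
```

I swapped the cups (green now in the oak stand, yellow in the grinder's well, both measuring upright and fully down), then pressed the red button about 10 mm and left the closed fingers holding it there; the job was handed in at 29.8 s, and no verdict came back.

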